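# Stack the spacers on the label unwinder's spindle

### The arm

A 7-joint arm with a two-finger parallel gripper is mounted at the origin on a cart in front of the work surface, level with it; the furniture and walls round the work are solid. World frame = base frame: x ahead of the robot, y to its left, z up, the work surface at z = 0. Lengths are in m, angles in rad, forces in N, time in s.
With the tool pointing down it reaches from about 0.4 to 0.85 m from the base axis. Payload 4.5 kg.
Tool frame: the origin (TCP) lies at the very end of the fingers, on their centre line; the grasp point (between the pads) lies 19 mm behind it (ctrl.pinch_z is the distance from the TCP to the grasp point, in m); z points along the fingers, y is the direction in which the jaws open and shut (so a half turn about z gives the same grasp; the last joint's range is limited). The gripper opens to 88 mm and grips with 3 to 60 N. Pads are 18 mm wide; open, the fingers measure 123 mm over their backs; the gripper's body (75 mm by 187 mm) begins 45 mm behind the grasp point.
Start: joints at [1.249, 0.689, -0.195, 1.565, 0.157, 0.902, -0.215], TCP at [0.218, -0.586, 0.239] pointing down, gripper open.
Joint ranges: [-3.01, 3.01], [-0.46, 2.08], [-1.47, 1.51], [0.13, 2.56], [-1, 4.14], [0.04, 2.09], [-2.66, 2.66]. Speed limits (rad/s): [2.57, 2.57, 3.14, 3.14, 3.14, 3.14, 3.14].

### API

Orientations are given as a 3x3 rotation matrix whose columns are the frame's x, y, z axes.
In Python, from rig import sensors, vision, ticket, ctrl gives the robot as it stands.
- The arm moves only by the tool carry_out, never from a script. Its arguments are lists of equal length, an entry for each row: "translation": the shift along the tool's x, y, z in cm, a list of three; "delta_rot": the turn, a rotation vector about the tool's x, y, z in rad, a list of three; "hand": the opening in per cent of the stroke, from 0 (shut) to 100 (fully open). A call has exactly 5 rows; each row is the pose to reach, as a shift and turn from the pose commanded when the call began, along the tool's axes at that moment; what a row does not reach only later rows make up. A row lasts 1/10 s, in which the tool goes at most 50 mm and 8.59 degrees, less where a joint would pass 70% of its speed; a pose out of reach is approached as far as the arm can. A call with a gripper value outside its range is refused whole. The fingers move at their own pace and stop on an object; "grip_force" is the grip in N (left out, the last holds). Time passes only in rows, so rows that repeat a pose let the fingers close, or fill a call up. It gives the time, the measured TCP pose, the force and the opening at its end, in the units of the state.
- sensors.get_obs(): the state, without advancing time (a new reading comes with each control period).
- vision.camera(name): name is "side" or "top" or "wrist"; returns a dict with "color" (384x512x3 uint8, blue, green, red), "intrinsics" (3x3 intrinsics, pixels), "dist_coeffs" ([k1, k2, p1, p2, k3] as OpenCV has them; the pictures are not rectified), "rvec" (rotation vector, rad) and "tvec" (3), from world to camera coordinates, as OpenCV has them. Camera axes: x right, y down, z forward; pixel columns grow to the right and rows downward; lengths in m; the calibration is good to about 2 mm. A picture is of the moment at which its call begins. There is no depth.
- ticket.sign_off(): hands the job in, once; it reports no verdict.
The state is a dict: "clock": time; "joints": joint angles; "dq": joint speeds; "tau": joint torques, N m; "eef_pos": TCP position; "ee_rot": TCP orientation; "wrist_force": force on the tool from outside, world axes, zero at the start; "torque": the same for the moment, N m; "opening": finger opening in m.
Only numpy, scipy, OpenCV 4.12 (cv2) and the standard library are available. Lean on these libraries where they do the work, as an engineer would, in place of code of your own. Each camera call takes 0.05 s, during which the arm holds its last target.

### The job

Get the label unwinder ready for the next roll: thread the widest spacer (blue) onto its upright spindle first, down onto the seat, then the middle-sized spacer (orange) on top of it, both lying flat. The smallest spacer (green) is not needed: leave it where it lies.

Things in the scene. Friction and masses are not known exactly. Their poses are not given: they have to be found in the camera images.
- seat (a point): foot of the label unwinder's spindle, on its axis, at the top face of the round aluminium seat (48 mm wide, 16 mm above the bench) on a fixed grey round base (90 mm wide, 10 mm high). Vertical steel spindle 12 mm thick, 52 mm high above the seat, last 10 mm tapered; z up. Fixed nearby: heat sealer with raised lever at the bench's left end (pass well above it), lamp bar 0.5 m above the rear
- spacer_wide: blue plastic ring spacer, lying flat: outside diameter 64 mm, bore 28 mm, height 20 mm, about 60 g. Origin on the ring's axis at its underside; z up along the axis
- spacer_middle: orange plastic ring spacer, lying flat: outside diameter 50 mm, bore 28 mm, height 20 mm, about 40 g. Origin on the ring's axis at its underside; z up along the axis
- spacer_small: green plastic ring spacer, lying flat: outside diameter 38 mm, bore 28 mm, height 20 mm, about 25 g. Origin on the ring's axis at its underside; z up along the axis. Not to be used

How it is judged:
By the outcome, as a careful person would: the job done as asked, in the order asked, and still so for the second after the job is handed in, with the robot touching nothing.
It also fails if it takes over 64 s, if anything falls off the work surface, if the arm or the gripper's body presses on something with over 40 N, if the wrist force passes 120 N, or if a joint passes its speed limit or range.

## Working session

There is one attempt and no reset: what is moved stays moved. The work goes in short steps, Python scripts to look and compute and a tool call to move; the robot and the scene stay as the last step left them, time stands still between calls to the robot, and variables do not carry over. Pictures are saved under pics/ and viewed, and the job is handed in when it is done.

Besides the shell and the picture viewer there is one more tool, called after ">>>" by a JSON object that holds its "op" and its "data". carry_out: Moves the arm, as the interface text tells. Its arguments: {"type":"object","properties":{"translation":{"type":"array"},"delta_rot":{"type":"array"},"hand":{"type":"array"},"grip_force":{"type":"number"}},"required":["translation","delta_rot","hand"]}

```bash
mkdir -p pics; ls
python3 - <<'E'
from rig import sensors, vision, ticket, ctrl
import cv2, numpy as np
o=sensors.get_obs()
for k,v in o.items(): print(k,np.round(v,4).tolist())
print(ctrl.pinch_z)
for n in ["side","top","wrist"]:
    c=vision.camera(n); cv2.imwrite(f"pics/{n}0.png",c["color"])
    print(n,np.round(c["intrinsics"],1).tolist(),c["dist_coeffs"],c["rvec"],c["tvec"])
E
```

```text
pics
clock 0.0
joints [1.2488, 0.69, -0.1945, 1.5663, 0.1573, 0.9025, -0.2151]
dq [-0.0012, 0.0011, -0.0004, 0.0008, 0.0, 0.0023, 0.0007]
tau [-0.0008, -52.7561, -1.2674, -15.3432, -0.0526, 0.0064, 0.0002]
eef_pos [0.2174, -0.5853, 0.2379]
ee_rot [[0.9373, 0.3484, -0.0008], [0.3484, -0.9373, 0.0017], [-0.0001, -0.0018, -1.0]]
wrist_force [0.0381, -0.4099, 0.1967]
torque [0.0056, -0.0284, -0.0613]
opening 0.0876
0.0187
side [[369.7, 0.0, 254.0], [0.0, 369.7, 190.7], [0.0, 0.0, 1.0]] [0.02706219 0.         0.         0.         0.        ] [ 2.09317144 -0.28588614  0.16156108] [-0.5094988   0.09973771  0.78420429]
top [[352.2, 0.0, 256.7], [0.0, 352.2, 192.0], [0.0, 0.0, 1.0]] [-0.05819021  0.          0.          0.          0.        ] [ 2.00955519 -2.21678084  0.24268199] [0.00577846 0.5353475  0.77059718]
wrist [[279.9, 0.0, 251.6], [0.0, 279.9, 191.6], [0.0, 0.0, 1.0]] [-0.04558058  0.          0.          0.          0.        ] [-2.38401359  1.65725103  0.23512631] [-0.62384903 -0.03765585  0.38990689]
```

View pics/side0.png

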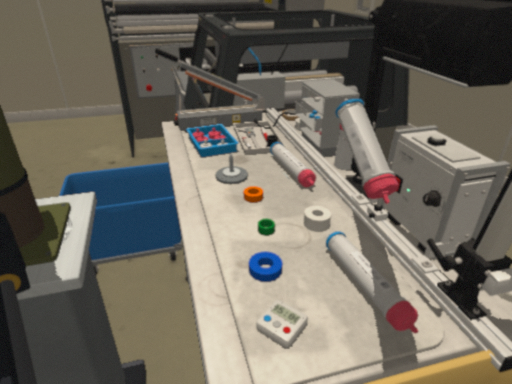

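View pics/top0.png

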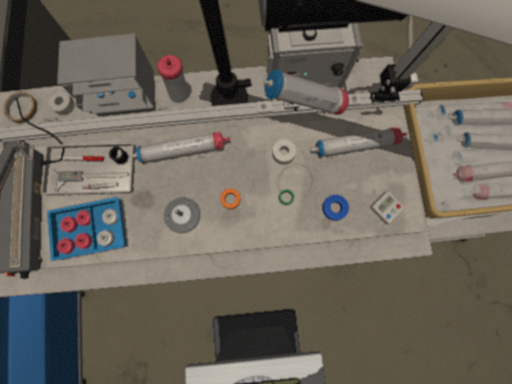

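View pics/wrist0.png

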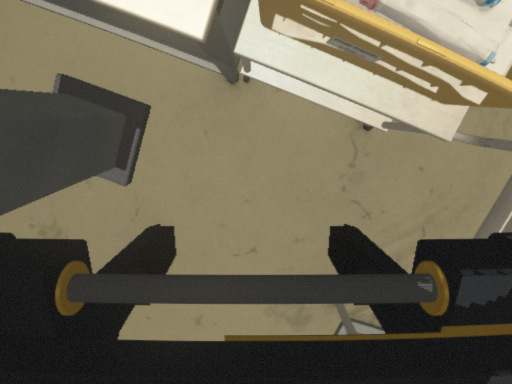

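The side picture shows the spindle base at (231,175), orange (253,194), green (266,227) and blue (265,266). In the top picture they are at base (182,215), orange (230,198), green (286,197) and blue (335,208). The wrist camera sees only the floor so far.

```bash
cat > h.py <<'E'
from rig import sensors, vision, ticket, ctrl
import cv2, numpy as np
HSV={'blue':((105,150,60),(125,255,255)),'orange':((5,170,120),(20,255,255)),'green':((50,120,40),(85,255,255))}
def ray(c,px):
    p=cv2.undistortPoints(np.array(px,float).reshape(-1,1,2),c["intrinsics"],c["dist_coeffs"]).reshape(-1,2)
    R,_=cv2.Rodrigues(c["rvec"]); C=-R.T@np.ravel(c["tvec"])
    return C,np.c_[p,np.ones(len(p))]@R
def onplane(c,px,z):
    C,d=ray(c,px); return C+d*((z-C[2])/d[:,2])[:,None]
def proj(c,P): return cv2.projectPoints(np.array(P,float).reshape(-1,3),c["rvec"],c["tvec"],c["intrinsics"],c["dist_coeffs"])[0].reshape(-1,2)
def mask(c,col):
    h=cv2.cvtColor(c["color"],cv2.COLOR_BGR2HSV); return cv2.inRange(h,*HSV[col])
def blobs(c,col,amin=30):
    cs,_=cv2.findContours(mask(c,col),cv2.RETR_EXTERNAL,cv2.CHAIN_APPROX_NONE)
    return sorted([k for k in cs if cv2.contourArea(k)>amin],key=cv2.contourArea,reverse=True)
def tool(target):  # world target -> shift in tool axes cm, from current measured pose
    o=sensors.get_obs(); return np.round(np.array(o["ee_rot"]).T@(np.array(target)-o["eef_pos"])*100,2)
E
python3 - <<'E'
from h import *
for n in ["top","side"]:
    c=vision.camera(n)
    for col in HSV:
        for k in blobs(c,col)[:4]:
            P=onplane(c,k.reshape(-1,2),0.012)
            (x,y),r=cv2.minEnclosingCircle(P[:,:2].astype(np.float32))
            print(n,col,k.reshape(-1,2).mean(0).round(),round(x,4),round(y,4),round(r,4))
    if n=="top":print(onplane(c,[[182,215],[183,212]],0.01))
    else:
        print(onplane(c,[[231,175]],0.01)); cv2.imwrite("pics/side_z.png",cv2.resize(c["color"][130:300,180:330],None,fx=4,fy=4)[:600])
    if n=="top": cv2.imwrite("pics/top_z.png",cv2.resize(c["color"][170:260,140:360],None,fx=3.6,fy=3.6))
E
```

```text
top blue [ 23. 337.] 0.2436 0.5273 0.1095
top blue [335. 207.] 0.4866 -0.237 0.0309
top orange [230. 198.] 0.5342 0.0196 0.0237
[[0.50394198 0.1406211  0.01      ]
 [0.51115763 0.13774946 0.01      ]]
side blue [265. 266.] 0.4841 -0.2374 0.0385
side orange [253. 194.] 0.5298 0.0179 0.0353
side green [266. 227.] 0.5223 -0.1204 0.0273
[[0.50055273 0.13114363 0.01      ]]
```

View pics/top_z.png

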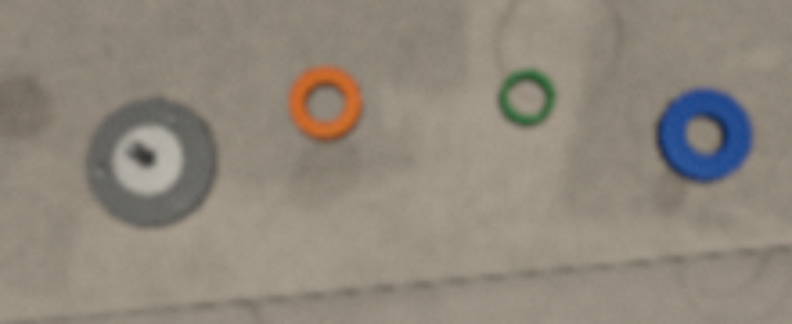

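View pics/side_z.png

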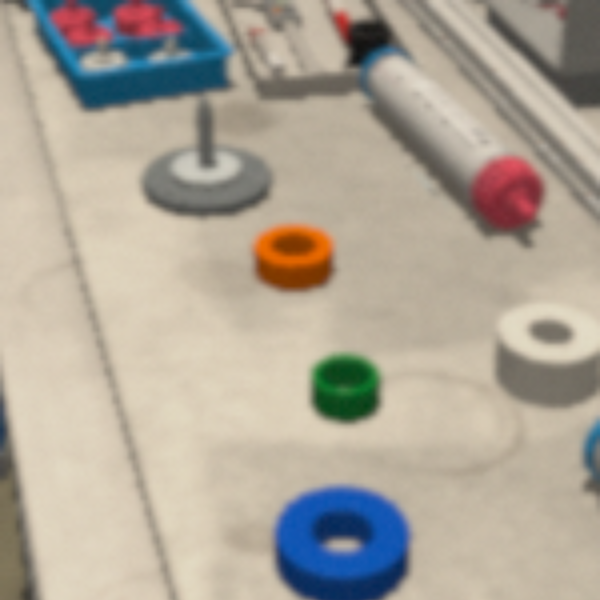

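Run:
```python
from h import *
print(tool([.485,-.237,.18]))
c=vision.camera("top"); print(onplane(c,[[182.2,215.0]],.01),onplane(c,[[181.1,214.2]],.016))
```

```text
[ 37.21 -23.36   5.85]
[[0.50389458 0.14012964 0.01      ]] [[0.50510992 0.14154665 0.016     ]]
```

>>> {"op": "carry_out", "data": {"translation": [[2,-1.3,0],[6,-3.8,0],[10,-6.3,0],[14,-8.8,0],[18,-11.3,0]], "delta_rot": [[0,0,0],[0,0,0],[0,0,0],[0,0,0],[0,0,0]], "hand": [100,100,100,100,100], "grip_force": 20}}

```text
clock: 0.8
eef_pos: [0.348, -0.4157, 0.2389]
ee_rot: [[0.937, 0.348, 0.0], [0.348, -0.937, -0.0], [0.0, 0.0, -1.0]]
wrist_force: [0.7, 0.1, 0.4]
opening: 0.088
```

>>> {"op": "carry_out", "data": {"translation": [[4,-2.5,1],[8,-5,2],[12,-7.5,3.5],[16,-10,5],[19,-12,5.8]], "delta_rot": [[0,0,0],[0,0,0],[0,0,0],[0,0,0],[0,0,0]], "hand": [100,100,100,100,100]}}

```text
clock: 1.3
eef_pos: [0.485, -0.2353, 0.1798]
ee_rot: [[0.936, 0.351, 0.0], [0.351, -0.936, 0.001], [0.001, -0.001, -1.0]]
wrist_force: [0.1, 0.1, 0.2]
opening: 0.088
```

>>> {"op": "carry_out", "data": {"translation": [[0,0,0],[0,0,0],[0,0,0],[0,0,0],[0,0,0]], "delta_rot": [[0,0,0],[0,0,0],[0,0,0],[0,0,0],[0,0,0]], "hand": [100,100,100,100,100]}}

```text
clock: 1.8
eef_pos: [0.4827, -0.2401, 0.181]
ee_rot: [[0.938, 0.346, 0.0], [0.346, -0.938, -0.001], [-0.0, 0.001, -1.0]]
wrist_force: [0.2, -0.1, 0.3]
opening: 0.0883
```

Run:
```python
from h import *
c=vision.camera("wrist"); cv2.imwrite("pics/w1.png",c["color"])
for z in (.02,.012):
  for k in blobs(c,"blue")[:3]:
    P=onplane(c,k.reshape(-1,2),z); (x,y),r=cv2.minEnclosingCircle(P[:,:2].astype(np.float32))
    print(z,k.reshape(-1,2).mean(0).round(),round(x,4),round(y,4),round(r,4))
o=sensors.get_obs(); print(o["eef_pos"],o["clock"],np.round(o["ee_rot"],3))
```

```text
0.02 [250. 172.] 0.4867 -0.2359 0.031
0.012 [250. 172.] 0.4851 -0.2365 0.0318
[ 0.4828572  -0.23973868  0.18098981] 1.85 [[ 0.938  0.346  0.   ]
 [ 0.346 -0.938 -0.001]
 [ 0.     0.001 -1.   ]]
```

View pics/w1.png

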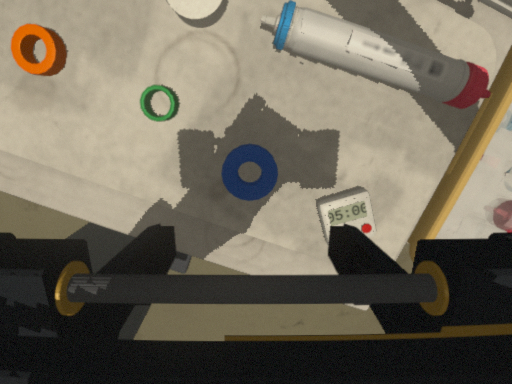

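The wrist picture shows blue at (250,172), which gives (0.486,-0.236), in agreement with the top view. The timer is at (345,212), clear of the fingers.

>>> {"op": "carry_out", "data": {"translation": [[0.4,-0.2,2],[0.4,-0.2,5],[0.4,-0.2,8],[0.4,-0.2,11],[0.4,-0.2,13]], "delta_rot": [[0,0,0],[0,0,0],[0,0,0],[0,0,0],[0,0,0]], "hand": [100,100,100,100,100]}}

```text
clock: 2.35
eef_pos: [0.4857, -0.2356, 0.049]
ee_rot: [[0.938, 0.348, -0.001], [0.348, -0.938, 0.0], [-0.001, -0.001, -1.0]]
wrist_force: [-0.1, -0.3, -0.8]
opening: 0.088
```

>>> {"op": "carry_out", "data": {"translation": [[0,0,1],[0,0,2],[0,0,3],[0,0,4],[0,0,4.7]], "delta_rot": [[0,0,0],[0,0,0],[0,0,0],[0,0,0],[0,0,0]], "hand": [100,100,100,100,100]}}

```text
clock: 2.85
eef_pos: [0.4866, -0.2354, 0.0033]
ee_rot: [[0.937, 0.348, 0.0], [0.348, -0.937, -0.0], [0.0, 0.0, -1.0]]
wrist_force: [-0.5, 0.4, 0.4]
opening: 0.0881
```

>>> {"op": "carry_out", "data": {"translation": [[0,0,0],[0,0,0],[0,0,0],[0,0,0],[0,0,0]], "delta_rot": [[0,0,0],[0,0,0],[0,0,0],[0,0,0],[0,0,0]], "hand": [100,100,100,100,100]}}

```text
clock: 3.35
eef_pos: [0.4866, -0.2354, 0.004]
ee_rot: [[0.937, 0.348, 0.001], [0.348, -0.937, -0.0], [0.0, 0.0, -1.0]]
wrist_force: [0.0, 0.1, -0.1]
opening: 0.0884
```

Run:
```python
from h import *
for n in("wrist","side"):
  c=vision.camera(n); im=c["color"]
  cv2.imwrite(f"pics/{n}2.png",im if n=="wrist" else cv2.resize(im[200:320,180:330],None,fx=4,fy=4))
o=sensors.get_obs(); print(o["eef_pos"],o["clock"],np.round(o["ee_rot"],3))
```

```text
[ 0.48657176 -0.23539235  0.00394084] 3.45 [[ 0.937  0.348  0.   ]
 [ 0.348 -0.937 -0.   ]
 [ 0.     0.    -1.   ]]
```

View pics/wrist2.png

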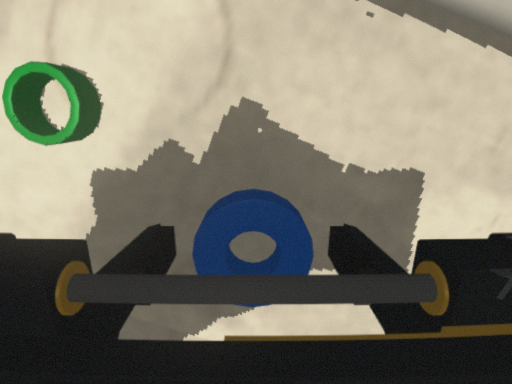

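View pics/side2.png

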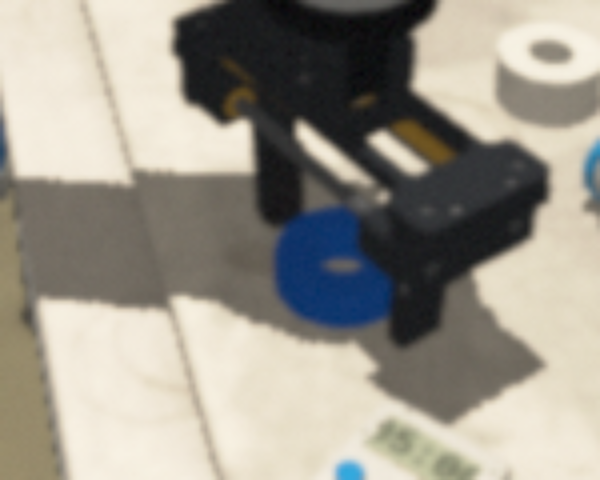

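The wrist picture has blue at (253,247), centred between the fingers at x≈175 and 330. The side picture shows one finger on each side of the ring. Next I close.

>>> {"op": "carry_out", "data": {"translation": [[0,0,0],[0,0,0],[0,0,0],[0,0,0],[0,0,0]], "delta_rot": [[0,0,0],[0,0,0],[0,0,0],[0,0,0],[0,0,0]], "hand": [60,60,60,60,60], "grip_force": 15}}

```text
clock: 3.95
eef_pos: [0.4865, -0.2353, 0.0037]
ee_rot: [[0.937, 0.348, 0.0], [0.348, -0.937, -0.0], [0.0, 0.0, -1.0]]
wrist_force: [0.1, -0.6, 0.1]
opening: 0.0645
```

>>> {"op": "carry_out", "data": {"translation": [[0,0,0],[0,0,0],[0,0,0],[0,0,0],[0,0,0]], "delta_rot": [[0,0,0],[0,0,0],[0,0,0],[0,0,0],[0,0,0]], "hand": [60,60,60,60,60]}}

```text
clock: 4.45
eef_pos: [0.4865, -0.2353, 0.0037]
ee_rot: [[0.937, 0.348, 0.0], [0.348, -0.937, -0.0], [0.0, 0.0, -1.0]]
wrist_force: [-0.4, -0.8, -0.3]
opening: 0.0647
```

>>> {"op": "carry_out", "data": {"translation": [[0,0,-1],[0,0,-3],[0,0,-6],[0,0,-9],[0,0,-11.5]], "delta_rot": [[0,0,0],[0,0,0],[0,0,0],[0,0,0],[0,0,0]], "hand": [60,60,60,60,60]}}

```text
clock: 4.95
eef_pos: [0.4865, -0.2354, 0.1208]
ee_rot: [[0.937, 0.348, 0.001], [0.348, -0.937, -0.0], [0.001, 0.001, -1.0]]
wrist_force: [-0.4, 0.0, -1.5]
opening: 0.0648
```

Run:
```python
from h import *
c=vision.camera("wrist"); cv2.imwrite("pics/w3.png",c["color"])
o=sensors.get_obs(); print(o["eef_pos"],o["opening"],o["wrist_force"],tool([.505,.141,.12]))
```

```text
[ 0.48832043 -0.23623926  0.12407656] 0.06482374052287758 [ 0.36568507 -0.03149387  2.44533871] [ 14.69 -34.79   0.32]
```

View pics/w3.png

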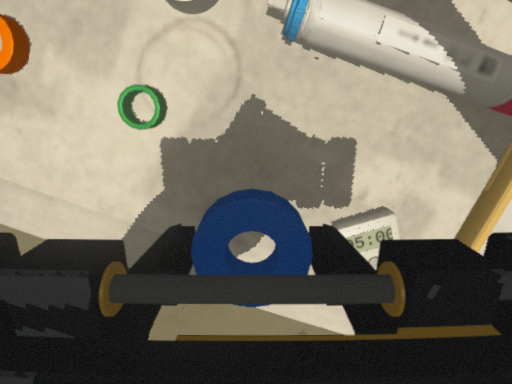

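Blue is gripped (64.8 mm opening) and sits level in the wrist picture, centred at (252,247). I'll stop short of the spindle to measure it with the wrist camera.

>>> {"op": "carry_out", "data": {"translation": [[0.2,-2,0],[1,-6,0],[2,-10,0],[3,-14,0],[3.5,-18,0]], "delta_rot": [[0,0,0],[0,0,0],[0,0,0],[0,0,0],[0,0,0]], "hand": [60,60,60,60,60]}}

```text
clock: 5.5
eef_pos: [0.4569, -0.0526, 0.1191]
ee_rot: [[0.937, 0.348, 0.002], [0.348, -0.937, 0.0], [0.002, 0.0, -1.0]]
wrist_force: [0.2, 0.5, -0.6]
opening: 0.0644
```

>>> {"op": "carry_out", "data": {"translation": [[1,-4,0],[2,-8,0],[2.5,-12,0],[3,-15,0],[3.3,-16.8,0]], "delta_rot": [[0,0,0],[0,0,0],[0,0,0],[0,0,0],[0,0,0]], "hand": [60,60,60,60,60]}}

```text
clock: 6.0
eef_pos: [0.4281, 0.1177, 0.119]
ee_rot: [[0.936, 0.352, -0.0], [0.352, -0.936, 0.001], [0.0, -0.001, -1.0]]
wrist_force: [-0.3, -0.5, -0.1]
opening: 0.0647
```

>>> {"op": "carry_out", "data": {"translation": [[0,0,0],[0,0,0],[0,0,0],[0,0,0],[0,0,0]], "delta_rot": [[0,0,0],[0,0,0],[0,0,0],[0,0,0],[0,0,0]], "hand": [60,60,60,60,60]}}

```text
clock: 6.5
eef_pos: [0.4292, 0.1135, 0.1187]
ee_rot: [[0.938, 0.346, 0.0], [0.346, -0.938, -0.0], [-0.0, 0.0, -1.0]]
wrist_force: [-0.3, -0.7, -1.0]
opening: 0.0643
```

Run:
```python
from h import *
c=vision.camera("wrist"); cv2.imwrite("pics/w4.png",c["color"])
o=sensors.get_obs(); print(o["eef_pos"],o["opening"],o["wrist_force"],tool([.505,.141,.12]))
print(proj(c,[[.505,.141,.068],[.505,.141,.016]]))
```

```text
[0.42914543 0.11371371 0.11872005] 0.06429542877767297 [ 0.45503734 -0.41827822 -0.84304151] [ 8.06  0.07 -0.13]
[[252.56031789  97.29559982]
 [252.31804652 100.28493481]]
```

View pics/w4.png

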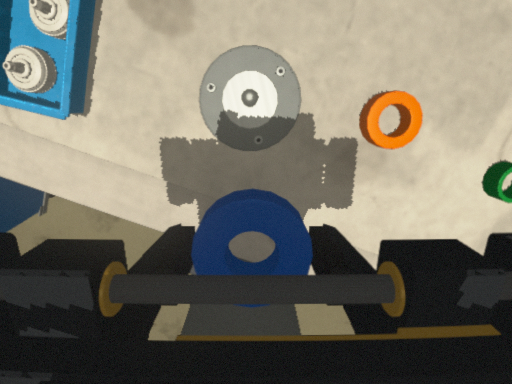

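The wrist picture shows the spindle tip and base concentric at about (250,98), and orange at (392,120).

Run:
```python
from h import *
c=vision.camera("wrist")
print(onplane(c,[[250,97]],.068),onplane(c,[[250,98]],.01), "top of ring",onplane(c,[[252,247]],.135))
for k in blobs(c,"orange")[:2]:
    P=onplane(c,k.reshape(-1,2),.02);print("or",cv2.minEnclosingCircle(P[:,:2].astype(np.float32)))
k=blobs(c,"blue")
for kk in k[:3]:
  print(cv2.boundingRect(kk))
t=vision.camera("top"); print(proj(t,[[.505,.141,.068]]))
s=vision.camera("side"); cv2.imwrite("pics/s4.png",cv2.resize(s["color"][110:230,170:320],None,fx=4,fy=4)); print((proj(s,[[.505,.141,.068],[.505,.141,.016]])-[170,110])*4)
```

```text
[[0.50453098 0.14295051 0.068     ]] [[0.50625168 0.14389197 0.01      ]] top of ring [[0.43335954 0.11532545 0.135     ]]
or ((0.5314661264419556, 0.023528002202510834), 0.027031179517507553)
(191, 190, 122, 85)
[[176.70962845 210.81647012]]
[[244.48254073 175.38441228]
 [246.96200653 244.79377062]]
```

View pics/s4.png

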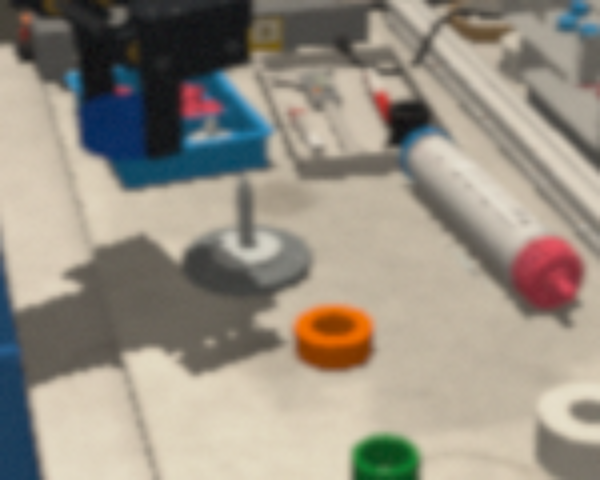

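The side view agrees, with the tip at (245,177) and the seat at (248,243). I'm using an axis of about (0.505, 0.142) and moving over it.

>>> {"op": "carry_out", "data": {"translation": [[1,0,0],[3,0,0],[5,0,0],[7,0,0],[8.1,0,0]], "delta_rot": [[0,0,0],[0,0,0],[0,0,0],[0,0,0],[0,0,0]], "hand": [60,60,60,60,60]}}

```text
clock: 7.2
eef_pos: [0.5076, 0.144, 0.1189]
ee_rot: [[0.937, 0.349, 0.003], [0.349, -0.937, 0.001], [0.003, -0.0, -1.0]]
wrist_force: [-0.5, -0.1, -0.4]
opening: 0.0648
```

>>> {"op": "carry_out", "data": {"translation": [[0,0,1],[0,0,2],[0,0,3],[0,0,3.5],[0,0,3.5]], "delta_rot": [[0,0,0],[0,0,0],[0,0,0],[0,0,0],[0,0,0]], "hand": [60,60,60,60,60]}}

```text
clock: 7.7
eef_pos: [0.5037, 0.1424, 0.0826]
ee_rot: [[0.937, 0.348, -0.003], [0.348, -0.937, -0.001], [-0.003, 0.0, -1.0]]
wrist_force: [-0.2, 0.8, -0.9]
opening: 0.0642
```

Run:
```python
from h import *
c=vision.camera("wrist"); cv2.imwrite("pics/w5.png",c["color"])
s=vision.camera("side"); cv2.imwrite("pics/s5.png",cv2.resize(s["color"][110:230,170:320],None,fx=5,fy=5))
o=sensors.get_obs(); print(o["eef_pos"],o["opening"],o["wrist_force"],o["clock"])
```

```text
[0.50462266 0.14265961 0.08357561] 0.06447672595661957 [-0.29153548  0.29175383 -0.72345594] 7.8
```

View pics/w5.png

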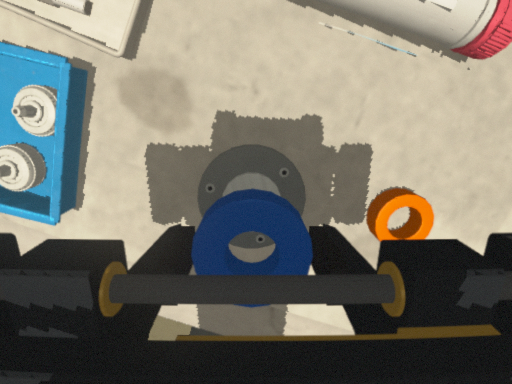

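View pics/s5.png

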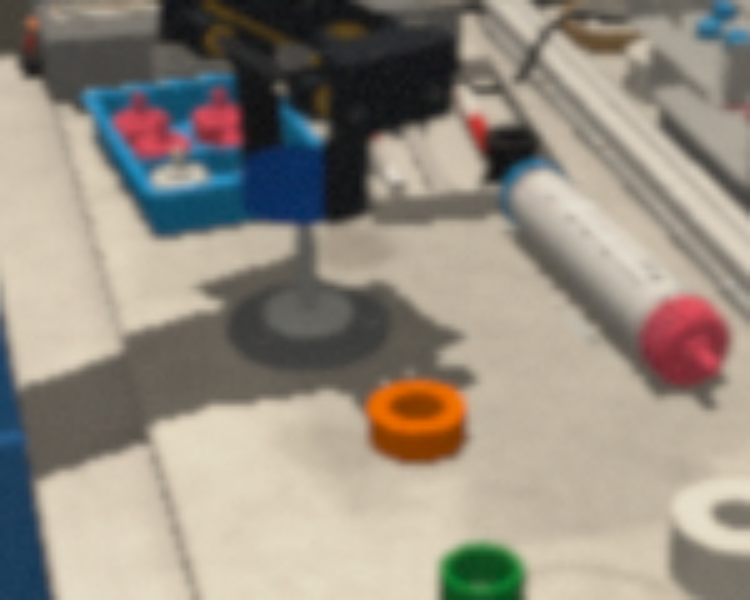

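Both views look centred. In the side picture the spindle is at x≈305 under the ring, which spans about 245–365. In the wrist picture the base and bore are both at x≈252. I'm lowering while watching the force.

>>> {"op": "carry_out", "data": {"translation": [[0,0,0.4],[0,0,0.8],[0,0,1.2],[0,0,1.6],[0,0,2.0]], "delta_rot": [[0,0,0],[0,0,0],[0,0,0],[0,0,0],[0,0,0]], "hand": [60,60,60,60,60]}}

```text
clock: 8.3
eef_pos: [0.5048, 0.1428, 0.0633]
ee_rot: [[0.937, 0.348, -0.0], [0.348, -0.937, -0.0], [-0.0, 0.0, -1.0]]
wrist_force: [0.1, 0.2, -0.3]
opening: 0.0642
```

Run:
```python
from h import *
c=vision.camera("wrist"); cv2.imwrite("pics/w6.png",c["color"][150:330,150:360].repeat(3,0).repeat(3,1))
o=sensors.get_obs(); print(o["eef_pos"],o["opening"],o["wrist_force"],o["clock"])
```

```text
[0.50455401 0.14272325 0.06280623] 0.06426780284717991 [ 0.82261372  0.86422457 -1.6622707 ] 8.35
```

View pics/w6.png

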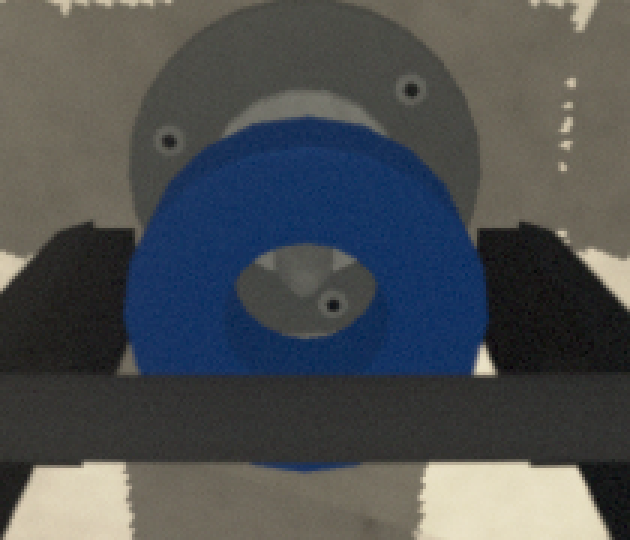

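The spindle tip shows inside the bore at (305,290) in the zoom, with nothing touching. I keep lowering.

>>> {"op": "carry_out", "data": {"translation": [[0,0,0.8],[0,0,1.6],[0,0,2.4],[0,0,3.2],[0,0,3.8]], "delta_rot": [[0,0,0],[0,0,0],[0,0,0],[0,0,0],[0,0,0]], "hand": [60,60,60,60,60]}}

```text
clock: 8.85
eef_pos: [0.5046, 0.1427, 0.0248]
ee_rot: [[0.937, 0.348, -0.001], [0.348, -0.937, -0.0], [-0.001, 0.0, -1.0]]
wrist_force: [-0.0, 0.4, -1.9]
opening: 0.0644
```

>>> {"op": "carry_out", "data": {"translation": [[0,0,0.1],[0,0,0.2],[0,0,0.3],[0,0,0.4],[0,0,0.4]], "delta_rot": [[0,0,0],[0,0,0],[0,0,0],[0,0,0],[0,0,0]], "hand": [60,60,60,60,60]}}

```text
clock: 9.35
eef_pos: [0.505, 0.1428, 0.0218]
ee_rot: [[0.937, 0.348, 0.0], [0.348, -0.937, 0.0], [0.0, 0.0, -1.0]]
wrist_force: [-0.6, -1.0, -0.8]
opening: 0.0642
```

>>> {"op": "carry_out", "data": {"translation": [[0,0,0],[0,0,0],[0,0,0],[0,0,0],[0,0,0]], "delta_rot": [[0,0,0],[0,0,0],[0,0,0],[0,0,0],[0,0,0]], "hand": [60,60,60,60,60]}}

```text
clock: 9.85
eef_pos: [0.5049, 0.1428, 0.0217]
ee_rot: [[0.937, 0.348, 0.0], [0.348, -0.937, -0.0], [0.0, 0.0, -1.0]]
wrist_force: [0.9, 0.5, -1.1]
opening: 0.0644
```

Run:
```python
from h import *
c=vision.camera("wrist"); cv2.imwrite("pics/w7.png",c["color"][150:330,150:360].repeat(3,0).repeat(3,1))
s=vision.camera("side"); cv2.imwrite("pics/s7.png",cv2.resize(s["color"][110:230,170:320],None,fx=5,fy=5))
o=sensors.get_obs(); print(o["eef_pos"],o["opening"],o["wrist_force"],o["clock"])
```

```text
[0.50490836 0.14278954 0.02171262] 0.06445929223931497 [-0.27072561  1.19315075 -0.29143314] 9.95
```

View pics/w7.png

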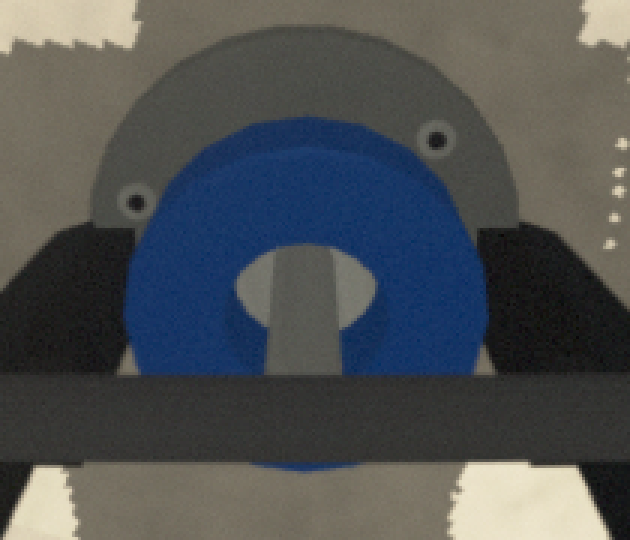

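View pics/s7.png

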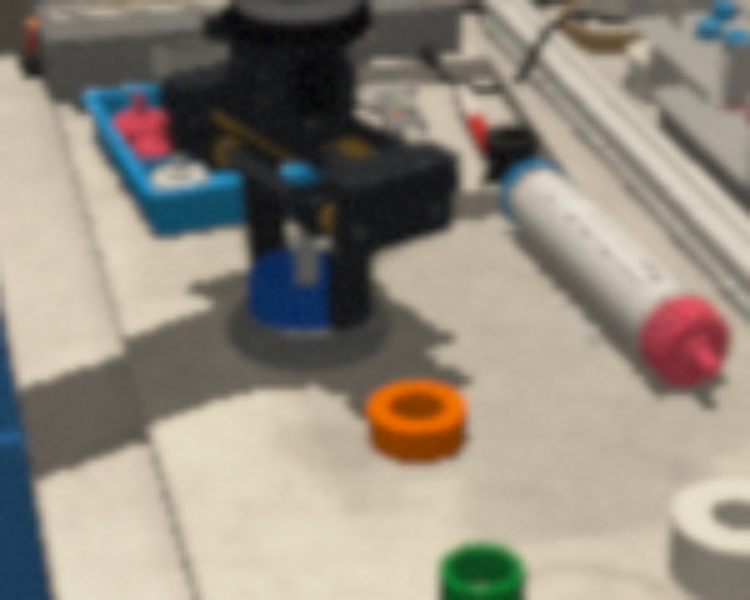

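Spindle goes through the bore (zoom x 272–342, bore 237–377). Seating it the last ~2 mm.

>>> {"op": "carry_out", "data": {"translation": [[0,0,0.05],[0,0,0.1],[0,0,0.15],[0,0,0.2],[0,0,0.2]], "delta_rot": [[0,0,0],[0,0,0],[0,0,0],[0,0,0],[0,0,0]], "hand": [60,60,60,60,60]}}

```text
clock: 10.45
eef_pos: [0.5049, 0.1428, 0.0197]
ee_rot: [[0.937, 0.348, 0.0], [0.348, -0.937, -0.0], [0.0, 0.0, -1.0]]
wrist_force: [0.5, -0.0, 0.4]
opening: 0.0641
```

>>> {"op": "carry_out", "data": {"translation": [[0,0,0.05],[0,0,0.05],[0,0,0.05],[0,0,0.05],[0,0,0.05]], "delta_rot": [[0,0,0],[0,0,0],[0,0,0],[0,0,0],[0,0,0]], "hand": [76,80,90,95,95]}}

```text
clock: 10.95
eef_pos: [0.5049, 0.1428, 0.0192]
ee_rot: [[0.937, 0.348, 0.0], [0.348, -0.937, -0.0], [0.0, 0.0, -1.0]]
wrist_force: [-0.5, -0.6, 0.7]
opening: 0.0838
```

>>> {"op": "carry_out", "data": {"translation": [[0,0,0],[0,0,-1],[0,0,-3],[0,0,-5.5],[0,0,-8]], "delta_rot": [[0,0,0],[0,0,0],[0,0,0],[0,0,0],[0,0,0]], "hand": [95,95,95,95,95]}}

```text
clock: 11.45
eef_pos: [0.5047, 0.1427, 0.1006]
ee_rot: [[0.937, 0.348, -0.0], [0.348, -0.937, -0.0], [-0.0, 0.0, -1.0]]
wrist_force: [-0.3, -0.1, 0.3]
opening: 0.0841
```

Run:
```python
from h import *
c=vision.camera("wrist"); cv2.imwrite("pics/w8.png",c["color"])
s=vision.camera("side"); cv2.imwrite("pics/s8.png",cv2.resize(s["color"][110:230,170:320],None,fx=5,fy=5))
o=sensors.get_obs(); print(o["eef_pos"],o["opening"],o["wrist_force"],o["clock"],tool([.533,.021,.10]))
```

```text
[0.50680319 0.14325163 0.10249385] 0.0838183894856274 [0.45532237 0.08741892 0.5645969 ] 11.55 [-1.8  12.37  0.24]
```

View pics/w8.png

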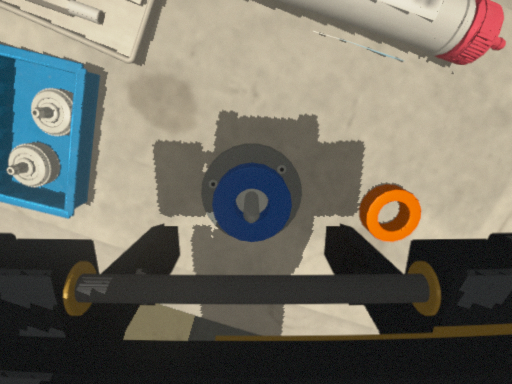

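View pics/s8.png

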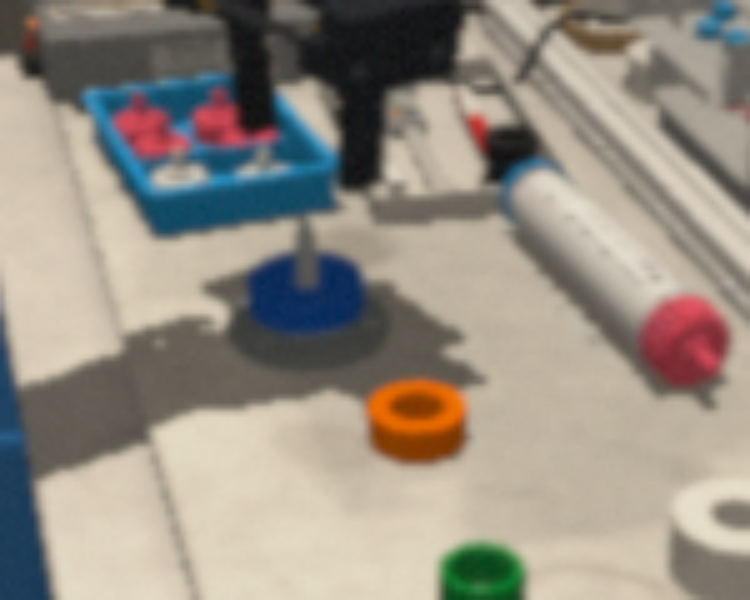

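Blue is on the spindle, flat on the seat: wrist (251,202), with the spindle inside the bore; side (307,290), level. Orange is next.

>>> {"op": "carry_out", "data": {"translation": [[-0.3,2,-0.5],[-0.8,5,-2],[-1.2,8,-2],[-1.6,11,-2],[-1.8,12.3,-2]], "delta_rot": [[0,0,0],[0,0,0],[0,0,0],[0,0,0],[0,0,0]], "hand": [95,95,95,95,95]}}

```text
clock: 12.05
eef_pos: [0.531, 0.0176, 0.1192]
ee_rot: [[0.939, 0.344, -0.0], [0.344, -0.939, -0.002], [-0.001, 0.002, -1.0]]
wrist_force: [0.6, -0.4, 0.4]
opening: 0.0841
```

>>> {"op": "carry_out", "data": {"translation": [[0,0,0],[0,0,0],[0,0,0],[0,0,0],[0,0,0]], "delta_rot": [[0,0,0],[0,0,0],[0,0,0],[0,0,0],[0,0,0]], "hand": [95,95,95,95,95]}}

```text
clock: 12.55
eef_pos: [0.5307, 0.0225, 0.1192]
ee_rot: [[0.937, 0.35, -0.0], [0.35, -0.937, 0.0], [-0.0, -0.0, -1.0]]
wrist_force: [0.8, -0.2, -0.1]
opening: 0.0838
```

Run:
```python
from h import *
c=vision.camera("wrist"); cv2.imwrite("pics/w9.png",c["color"])
for k in blobs(c,"orange",300)[:3]:
    P=onplane(c,k.reshape(-1,2),.02);print(cv2.boundingRect(k),cv2.minEnclosingCircle(P[:,:2].astype(np.float32)))
o=sensors.get_obs(); print(o["eef_pos"],o["clock"],tool([.533,.021,.10]))
```

```text
(229, 165, 52, 50) ((0.5333573222160339, 0.020656270906329155), 0.02376895397901535)
[0.53074033 0.02217097 0.11917787] 12.6 [0.17 0.19 1.92]
```

View pics/w9.png

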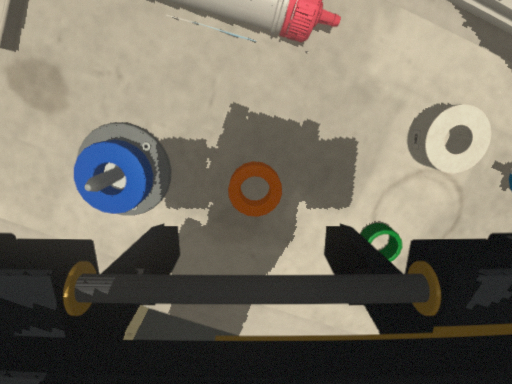

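Orange is at (255,190), giving (0.533, 0.021). Now I descend and grip it.

>>> {"op": "carry_out", "data": {"translation": [[0.2,0.2,2],[0.2,0.2,4.5],[0.2,0.2,7],[0.2,0.2,9.5],[0.2,0.2,11.4]], "delta_rot": [[0,0,0],[0,0,0],[0,0,0],[0,0,0],[0,0,0]], "hand": [95,95,95,95,95]}}

```text
clock: 13.1
eef_pos: [0.5331, 0.0204, 0.0038]
ee_rot: [[0.937, 0.349, -0.001], [0.349, -0.937, 0.0], [-0.001, -0.0, -1.0]]
wrist_force: [-0.1, 1.0, 0.0]
opening: 0.084
```

>>> {"op": "carry_out", "data": {"translation": [[0,0,0],[0,0,0],[0,0,0],[0,0,0],[0,0,0]], "delta_rot": [[0,0,0],[0,0,0],[0,0,0],[0,0,0],[0,0,0]], "hand": [95,95,80,70,45], "grip_force": 15}}

```text
clock: 13.6
eef_pos: [0.5341, 0.0201, 0.0061]
ee_rot: [[0.937, 0.348, 0.002], [0.348, -0.937, 0.0], [0.002, 0.0, -1.0]]
wrist_force: [0.3, -0.2, 0.1]
opening: 0.0617
```

>>> {"op": "carry_out", "data": {"translation": [[0,0,0],[0,0,0],[0,0,0],[0,0,0],[0,0,0]], "delta_rot": [[0,0,0],[0,0,0],[0,0,0],[0,0,0],[0,0,0]], "hand": [45,45,45,45,45]}}

```text
clock: 14.1
eef_pos: [0.5337, 0.02, 0.0056]
ee_rot: [[0.937, 0.348, 0.001], [0.348, -0.937, -0.0], [0.001, 0.0, -1.0]]
wrist_force: [0.4, -0.1, 5.6]
opening: 0.0487
```

>>> {"op": "carry_out", "data": {"translation": [[0,0,-1],[0,0,-3],[0,0,-6],[0,0,-9],[0,0,-11.5]], "delta_rot": [[0,0,0],[0,0,0],[0,0,0],[0,0,0],[0,0,0]], "hand": [45,45,45,45,45]}}

```text
clock: 14.6
eef_pos: [0.5334, 0.02, 0.122]
ee_rot: [[0.937, 0.348, 0.001], [0.348, -0.937, -0.0], [0.0, 0.0, -1.0]]
wrist_force: [0.7, -0.2, -0.3]
opening: 0.0488
```

Run:
```python
from h import *
c=vision.camera("wrist"); cv2.imwrite("pics/w10.png",c["color"])
o=sensors.get_obs(); print(o["eef_pos"],o["opening"],o["clock"],tool([.5045,.1425,.12]))
```

```text
[0.53544119 0.02000666 0.12520776] 0.048949114417957726 14.65 [  1.36 -12.56   0.51]
```

View pics/w10.png

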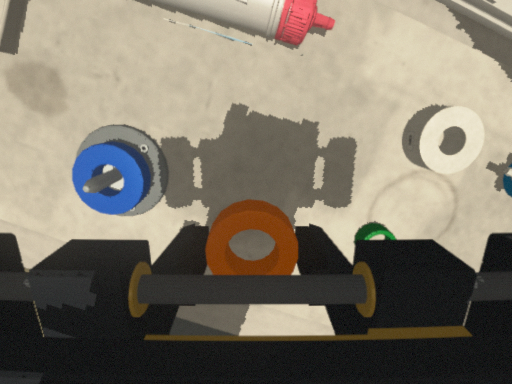

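Orange is held and level in the wrist picture at (252,246). The opening reads 48.8 mm, slightly under 50, so I'll check tilt from the side once it is over the spindle.

>>> {"op": "carry_out", "data": {"translation": [[0.3,-2,0],[0.6,-5,0],[1,-8.5,0],[1.4,-11.5,0],[1.5,-12.5,0]], "delta_rot": [[0,0,0],[0,0,0],[0,0,0],[0,0,0],[0,0,0]], "hand": [45,45,45,45,45]}}

```text
clock: 15.15
eef_pos: [0.5027, 0.1465, 0.1202]
ee_rot: [[0.935, 0.353, -0.001], [0.353, -0.935, 0.002], [0.0, -0.002, -1.0]]
wrist_force: [-0.8, 0.5, -0.4]
opening: 0.0489
```

>>> {"op": "carry_out", "data": {"translation": [[0,0,0.8],[0,0,1.6],[0,0,2.4],[0,0,3],[0,0,3]], "delta_rot": [[0,0,0],[0,0,0],[0,0,0],[0,0,0],[0,0,0]], "hand": [45,45,45,45,45]}}

```text
clock: 15.65
eef_pos: [0.5035, 0.1411, 0.0891]
ee_rot: [[0.938, 0.347, -0.002], [0.347, -0.938, -0.001], [-0.002, 0.0, -1.0]]
wrist_force: [-0.5, -0.9, -1.1]
opening: 0.0491
```

Run:
```python
from h import *
c=vision.camera("wrist"); cv2.imwrite("pics/w11.png",c["color"][110:330,120:380].repeat(3,0).repeat(3,1)[:600])
s=vision.camera("side"); cv2.imwrite("pics/s11.png",cv2.resize(s["color"][110:230,170:320],None,fx=5,fy=5))
o=sensors.get_obs(); print(o["eef_pos"],o["opening"],o["wrist_force"],o["clock"])
```

```text
[0.50398601 0.14177913 0.08993017] 0.049043425327173935 [-1.12606305 -0.23031483 -0.0390541 ] 15.75
```

View pics/w11.png

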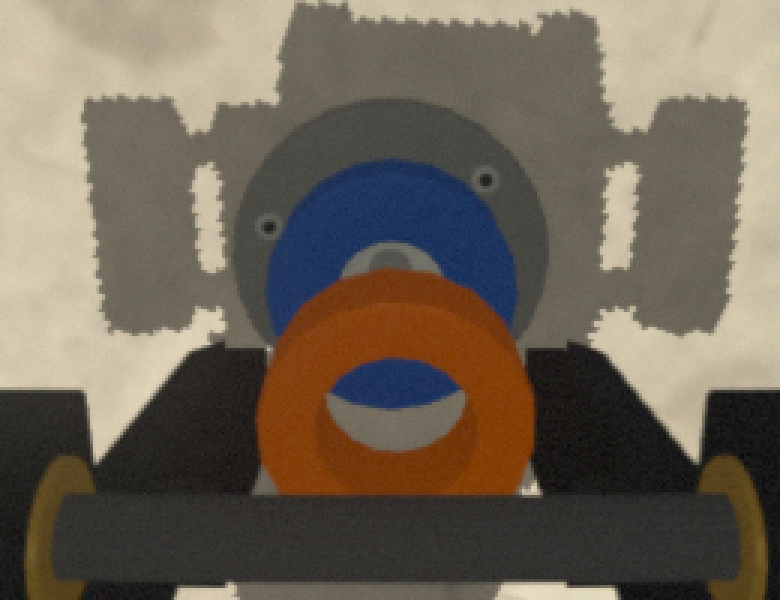

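View pics/s11.png

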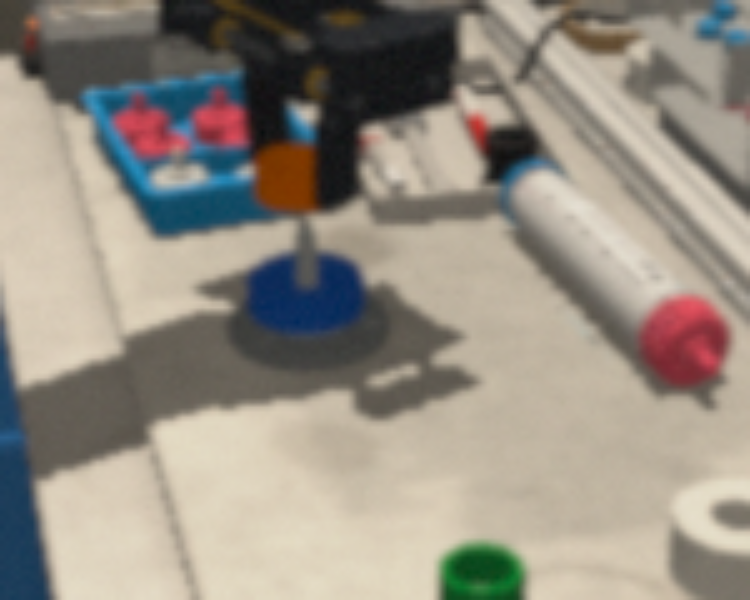

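Side: the orange ring (x 255–350) is over the spindle at x≈305. Wrist: spindle and bore both at x≈393. Threading down.

>>> {"op": "carry_out", "data": {"translation": [[0,0,0.6],[0,0,1.2],[0,0,1.8],[0,0,2.4],[0,0,2.8]], "delta_rot": [[0,0,0],[0,0,0],[0,0,0],[0,0,0],[0,0,0]], "hand": [45,45,45,45,45]}}

```text
clock: 16.25
eef_pos: [0.5037, 0.1424, 0.0615]
ee_rot: [[0.937, 0.348, -0.001], [0.348, -0.937, -0.0], [-0.001, 0.0, -1.0]]
wrist_force: [-1.2, 0.8, -0.8]
opening: 0.0488
```

Run:
```python
from h import *
c=vision.camera("wrist"); cv2.imwrite("pics/w12.png",c["color"][130:330,120:380].repeat(3,0).repeat(3,1)[:600])
o=sensors.get_obs(); print(o["eef_pos"],o["opening"],o["wrist_force"],o["clock"])
```

```text
[0.50343021 0.14235064 0.06109185] 0.049000972471667105 [ 0.00117295  0.37152706 -0.01132486] 16.3
```

View pics/w12.png

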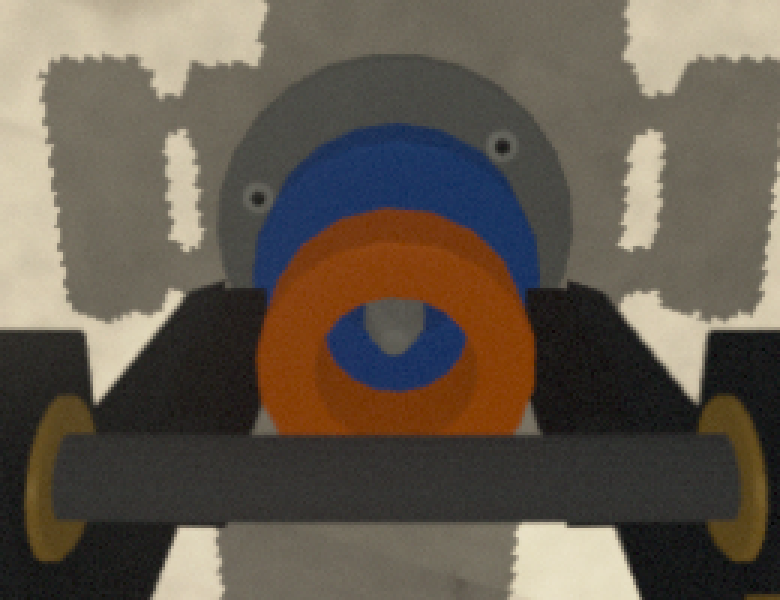

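The spindle tip is inside the orange bore at (395,345) in the zoom, with no contact force. Lowering onto blue.

>>> {"op": "carry_out", "data": {"translation": [[0,0,0.5],[0,0,1.0],[0,0,1.4],[0,0,1.6],[0,0,1.7]], "delta_rot": [[0,0,0],[0,0,0],[0,0,0],[0,0,0],[0,0,0]], "hand": [45,45,45,45,45]}}

```text
clock: 16.8
eef_pos: [0.5039, 0.1424, 0.045]
ee_rot: [[0.937, 0.348, -0.0], [0.348, -0.937, -0.0], [-0.0, 0.0, -1.0]]
wrist_force: [0.0, -0.2, -0.2]
opening: 0.0491
```

>>> {"op": "carry_out", "data": {"translation": [[0,0,0.05],[0,0,0.1],[0,0,0.15],[0,0,0.2],[0,0,0.25]], "delta_rot": [[0,0,0],[0,0,0],[0,0,0],[0,0,0],[0,0,0]], "hand": [45,45,45,45,45]}}

```text
clock: 17.3
eef_pos: [0.504, 0.1425, 0.0428]
ee_rot: [[0.937, 0.348, 0.0], [0.348, -0.937, 0.0], [0.0, 0.0, -1.0]]
wrist_force: [-0.3, 0.2, -2.1]
opening: 0.0482
```

>>> {"op": "carry_out", "data": {"translation": [[0,0,0],[0,0,0],[0,0,0],[0,0,0],[0,0,0]], "delta_rot": [[0,0,0],[0,0,0],[0,0,0],[0,0,0],[0,0,0]], "hand": [45,45,45,45,45]}}

```text
clock: 17.8
eef_pos: [0.504, 0.1424, 0.0427]
ee_rot: [[0.937, 0.348, 0.0], [0.348, -0.937, -0.0], [0.0, 0.0, -1.0]]
wrist_force: [0.7, -0.4, -0.4]
opening: 0.0491
```

Run:
```python
from h import *
s=vision.camera("side"); cv2.imwrite("pics/s13.png",cv2.resize(s["color"][110:230,170:320],None,fx=5,fy=5))
o=sensors.get_obs(); print(o["eef_pos"],o["opening"],o["wrist_force"],o["clock"])
```

```text
[0.50398046 0.14247554 0.04271545] 0.04908944430764294 [ 0.32404852  0.17478039 -0.74311692] 17.85
```

View pics/s13.png

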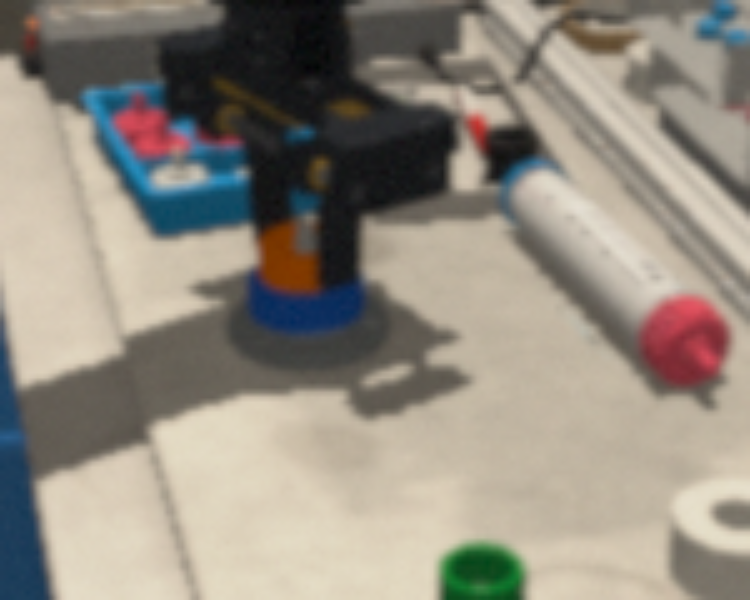

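About 1 mm left to contact.

>>> {"op": "carry_out", "data": {"translation": [[0,0,0.04],[0,0,0.08],[0,0,0.12],[0,0,0.12],[0,0,0.12]], "delta_rot": [[0,0,0],[0,0,0],[0,0,0],[0,0,0],[0,0,0]], "hand": [45,45,45,45,45]}}

```text
clock: 18.35
eef_pos: [0.5039, 0.1424, 0.0416]
ee_rot: [[0.937, 0.348, 0.0], [0.348, -0.937, -0.0], [0.0, 0.0, -1.0]]
wrist_force: [0.3, -0.4, 1.0]
opening: 0.0489
```

>>> {"op": "carry_out", "data": {"translation": [[0,0,0],[0,0,0],[0,0,0],[0,0,0],[0,0,0]], "delta_rot": [[0,0,0],[0,0,0],[0,0,0],[0,0,0],[0,0,0]], "hand": [59,62,66,75,85]}}

```text
clock: 18.85
eef_pos: [0.504, 0.1425, 0.0415]
ee_rot: [[0.937, 0.348, -0.0], [0.348, -0.937, -0.0], [-0.0, 0.0, -1.0]]
wrist_force: [-0.0, -0.4, 0.2]
opening: 0.0719
```

>>> {"op": "carry_out", "data": {"translation": [[0,0,0],[0,0,-1],[0,0,-3],[0,0,-6],[0,0,-9]], "delta_rot": [[0,0,0],[0,0,0],[0,0,0],[0,0,0],[0,0,0]], "hand": [85,85,85,85,85]}}

```text
clock: 19.35
eef_pos: [0.5036, 0.1423, 0.1329]
ee_rot: [[0.937, 0.348, -0.001], [0.348, -0.937, -0.0], [-0.001, 0.0, -1.0]]
wrist_force: [0.1, -0.2, 0.6]
opening: 0.0753
```

>>> {"op": "carry_out", "data": {"translation": [[-1,0,0],[-3,0,0],[-5,0,0],[-6,0,0],[-6,0,0]], "delta_rot": [[0,0,0],[0,0,0],[0,0,0],[0,0,0],[0,0,0]], "hand": [85,85,85,85,85]}}

```text
clock: 19.85
eef_pos: [0.446, 0.1208, 0.1314]
ee_rot: [[0.937, 0.348, -0.002], [0.348, -0.937, -0.001], [-0.002, 0.0, -1.0]]
wrist_force: [-0.9, -0.2, -0.8]
opening: 0.0747
```

Run:
```python
from h import *
c=vision.camera("wrist"); cv2.imwrite("pics/w14.png",c["color"])
s=vision.camera("side"); cv2.imwrite("pics/s14.png",cv2.resize(s["color"][110:230,170:320],None,fx=5,fy=5))
o=sensors.get_obs(); print(o["eef_pos"],o["opening"],o["wrist_force"],o["clock"])
for col,z in(("orange",.056),("blue",.036)):
  k=blobs(c,col,500)
  for kk in k[:2]: print(col,cv2.boundingRect(kk),cv2.minEnclosingCircle(onplane(c,kk.reshape(-1,2),z)[:,:2].astype(np.float32)))
```

```text
[0.44853776 0.12191685 0.13150357] 0.07504611319614103 [ 0.79705755 -0.21071725  0.46487707] 19.95
orange (221, 93, 62, 63) ((0.5035730600357056, 0.14237332344055176), 0.02406958118081093)
```

View pics/w14.png

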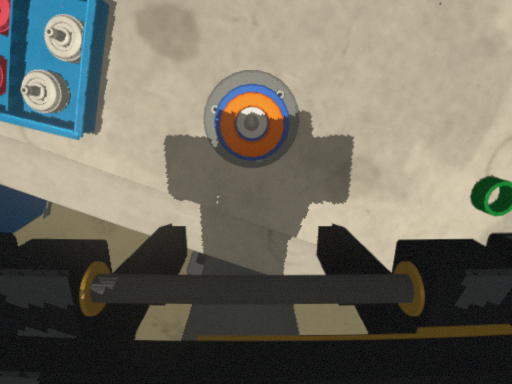

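View pics/s14.png

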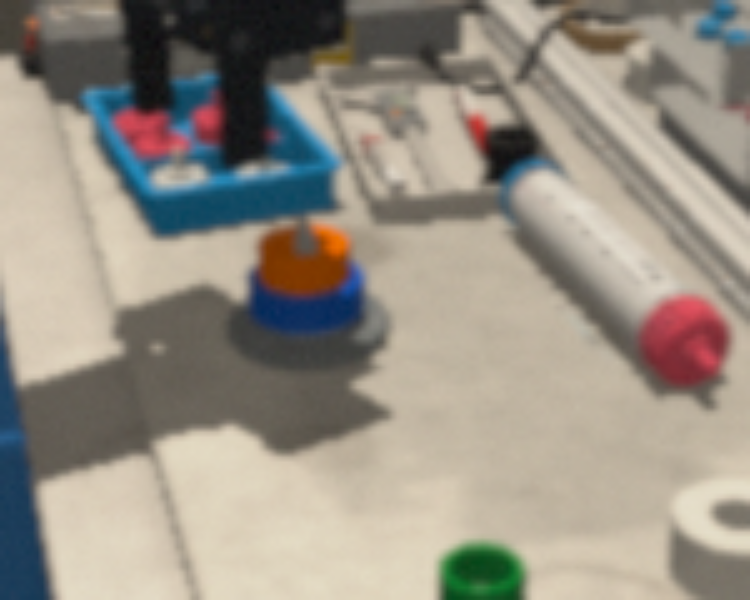

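Both rings lie flat and stacked. In the side picture orange is at (305,260) and blue at (307,300); in the wrist picture the spindle tip sits inside the orange bore at (251,123). The gripper is clear and green has not moved. Signing off.

Run:
```python
from h import *
print(ticket.sign_off())
```

```text
the job is handed in; nothing more can be done
None
```

The blue spacer is on the spindle, down on the seat, with the orange spacer on top of it, both flat. I handed the job in at about 20 s on the robot's clock, with the gripper open and well clear.

- **Final pictures:** the side view shows both rings level and stacked. The wrist view shows the spindle tip inside the orange bore, with orange centred within about 2 mm of the spindle axis. The green spacer was not touched and still lies in the same place.
- **Forces:** the readings reported at the end of each move were 2 N or less, apart from one of 5.6 N while gripping orange.
- **Small disagreements:** the opening with orange in the grip read about 49 mm instead of 50 mm. The camera estimates of the spindle and of orange differed by 2–4 mm between views. The bore's 8 mm clearance on each side covered this.
- **Failed check:** the last numeric check found no patch for blue, so its final position rests on the pictures. I don't know why it failed.

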